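# Sort assayed metal samples into their trays

## Robot

A 6-joint arm with a two-finger parallel gripper is mounted at the origin on the work surface. World frame = base frame: x ahead of the robot, y to its left, z up, the work surface at z = 0. Lengths are in m, angles in degrees, forces in N, time in s.
With the tool pointing down it reaches from about 0.325 to 0.775 m from the base axis. Payload 5.5 kg.
Tool frame: the origin (TCP) lies midway between the tips of the shut fingers; the grasp point (between the pads) lies 19 mm behind it (pinch_z is the distance from the TCP to the grasp point, in m); z points along the fingers, y is the line along which they close (so a half turn about z gives the same grasp; the last joint's range is limited). The gripper opens to 88 mm and grips with 3 to 60 N. Pads are 20 mm wide; open, the fingers measure 115 mm over their backs; the gripper's body (75 mm by 178 mm) begins 61 mm behind the grasp point.
Start: joints at [-69.024, 5.22, 70.514, -0, 104.267, -3.249], TCP at [0.246, -0.547, 0.223] pointing down, gripper open.
Joint ranges: [-164.24, 164.24], [-49.07, 125.15], [9.68, 141.18], [-86.29, 266.29], [3.28, 154.24], [-151.56, 151.56]. Speed limits (degrees/s): [147.25, 147.25, 172.46, 180, 180, 180].

## Interface

Orientations are given as [roll, pitch, yaw] about the fixed x, y, z axes, in that order (R = Rz(yaw) Ry(pitch) Rx(roll)).
In Python, from cell import * gives the robot as it stands.
- The arm moves only by the shell command python3 -m handwheel 'ROWS' [FORCE]. ROWS is JSON, one flat list of numbers, 5 for each row, row after row: the shift along the tool's x, y, z as a fraction of full scale, then the turn about the tool's z as a fraction of full scale, then the opening in per cent of the stroke, from 0 (shut) to 100 (fully open). In form: [dx, dy, dz, yaw, jaw, dx, dy, dz, yaw, jaw, ...]. A call has exactly 5 rows; each row is the pose to reach, as a shift and turn from the pose commanded when the call began, along the tool's axes at that moment; what a row does not reach only later rows make up. Full scale, the value 1, is 0.3 m for a shift and 0.5 rad for a turn. A row lasts 1/12 s, in which the tool goes at most 41.7 mm and 7.16 degrees, less where a joint would pass 70% of its speed; a pose out of reach is approached as far as the arm can. A call with a number of a shift or a turn outside -1 to 1 is refused whole. A call with a gripper value outside its range is refused whole. The fingers move at their own pace and stop on an object; FORCE is the grip in N (left out, the last holds). Time passes only in rows, so rows that repeat a pose let the fingers close, or fill a call up. It gives the time, the measured TCP pose, the force, the opening and the grip force at its end, in the units of the state.
- sense(): the state, without advancing time (a new reading comes with each control period).
- read_camera(name): name is "scene" or "top" or "wrist"; returns a dict with "frame" (384x512x3 uint8, red, green, blue), "range_z" (384x512 float32, m along the optical axis (not along the pixel's ray), 0 where there is no reading), "fov_y" (degrees; the focal length in pixels is half the picture's height over the tangent of half this angle, whatever the lens; pixels are square), "cx", "cy" (the principal point, pixels), "k1" (the pictures are not rectified: a ray, as slopes to the right and down, at radius r is drawn at 1 + k1 r^2 times it, then the intrinsics apply), "origin" and "rotation" of the camera in the world; the wrist camera has in their place "mount" (4x4, takes a point from camera to tool coordinates, whose origin is the TCP and whose axes are the flange's). Camera axes: x right, y up, looking along -z (the intrinsics and any distortion apply to the point x, -y, -z); pixel columns grow to the right and rows downward; lengths in m; the calibration is good to about 2 mm. A picture is of the moment at which its call begins: read the wrist's pose just before it.
- finish_job(): hands the job in; it is judged then, once.
The state is a dict: "clock": time; "joint_pos": joint angles; "joint_vel": joint speeds; "joint_torque": joint torques, N m; "tcp_pos": TCP position; "tcp_rot": TCP orientation; "ft_force": force on the tool from outside, world axes, zero at the start; "moment": the same for the moment, N m; "finger_gap": finger opening in m; "grip_force": force on a finger pad.
Only numpy, scipy, OpenCV 4.12 (cv2) and the standard library are available. Lean on these libraries where they do the work, as an engineer would, in place of code of your own. Each camera call takes 0.05 s, during which the arm holds its last target. There are 200 camera calls.

## Task

The metal samples on the bench have been through the analyser: sort them by metal, both copper pieces into the green tray, both brass pieces into the blue tray and the steel hexagon into the white tray. Each piece must stand upright on the floor of its tray, as it stands now, and the two in one tray must not touch each other; set the pieces down, do not drop them. Leave the little amber bottle and the white jar standing where they are.

Things in the scene. Friction and masses are not known exactly. Their poses are not given: they have to be found in the camera images.
- copper_slug_mid (a point): round copper (red-brown) cylinder, 36 mm diameter, 42 mm tall, standing on end with a fine turned circle on its top, about 0.38 kg, loose; point at its centre, 21 mm above its underside, z up along its axis
- copper_block_mid (a point): rectangular copper (red-brown) block, 50 mm (its own x) by 25 mm (its own y), 42 mm tall (z), with three dark dots in a row along x on its top, about 0.46 kg, loose; point at its centre, 21 mm above its underside; grip it across the 25 mm
- brass_slug_mid (a point): round brass (yellow) cylinder, 36 mm diameter, 42 mm tall, standing on end with a fine turned circle on its top, about 0.36 kg, loose; point at its centre, 21 mm above its underside, z up along its axis
- brass_block_mid (a point): rectangular brass (yellow) block, 50 mm (its own x) by 25 mm (its own y), 42 mm tall (z), with three dark dots in a row along x on its top, about 0.44 kg, loose; point at its centre, 21 mm above its underside; grip it across the 25 mm
- steel_hex_mid (a point): hexagonal steel (silver-grey) bar end, 36 mm across the flats (two flats face its own +x and -x), 42 mm across the corners, 42 mm tall, standing on end with a fine turned circle on its top, about 0.36 kg, loose; point at its centre, 21 mm above its underside, z up along its axis
- green_tray: green plastic sorting tray, for the two copper pieces, fixed to the bench: outside 120 mm (its own x) by 170 mm (its own y), rim 15 mm above the bench, walls and floor 4 mm thick, so 112 x 162 mm inside; origin under its centre at bench height, z up
- blue_tray: blue plastic sorting tray, for the two brass pieces, fixed to the bench: outside 120 mm (its own x) by 170 mm (its own y), rim 15 mm above the bench, walls and floor 4 mm thick, so 112 x 162 mm inside; origin under its centre at bench height, z up
- white_tray: white plastic sorting tray, for the steel piece, fixed to the bench: outside 120 mm (its own x) by 170 mm (its own y), rim 15 mm above the bench, walls and floor 4 mm thick, so 112 x 162 mm inside; origin under its centre at bench height, z up
- amber_bottle_mid (a point): small amber glass bottle with a black cap, 30 mm diameter, 62 mm tall; it stands loose among the samples as a bystander and is to be left alone; point half-way up, z up
- white_jar_mid (a point): small white jar with a blue cap, 32 mm diameter, 45 mm tall; it stands loose among the samples as a bystander and is to be left alone; point half-way up, z up
Mind the look-alikes: they are no part of the job. Leave any turquoise look-alike of the part that bears steel_hex_mid alone.

How it is judged:
By the outcome, as a careful person would: the job done as asked, in the order asked, and still so for the second after the job is handed in, with the robot touching nothing.
It also fails if it takes over 128 s, if anything falls off the work surface, if the arm or the gripper's body presses on something with over 40 N, if the wrist force passes 120 N, or if a joint passes its speed limit or range.

## Working session

There is one attempt and no reset: what is moved stays moved. The work goes in short steps, Python scripts to look and compute and a shell command to move; the robot and the scene stay as the last step left them, time stands still between calls to the robot, and variables do not carry over. Pictures are saved under pics/ and viewed, at most 14 in all, crops included, and the job is handed in when it is done.

```bash
mkdir -p pics; ls; python3 - <<'E'
from cell import *
import cv2,numpy as np,pickle
print(sense())
for n in("top","scene"):
    c=read_camera(n); pickle.dump(c,open(f"{n}.pkl","wb"))
    cv2.imwrite(f"pics/{n}1.png",cv2.resize(c["frame"][:,:,::-1],(800,600),interpolation=cv2.INTER_CUBIC))
    print({k:v for k,v in c.items() if k not in("frame","range_z")})
E
```

```text
pics
{'clock': 0.0, 'joint_pos': array([-6.90235360e+01,  5.25941619e+00,  7.05821514e+01, -1.43093786e-03,
        1.04268422e+02, -3.25161764e+00]), 'joint_vel': array([-0.03770939,  0.04127478, -0.00744733,  0.01947925,  0.05715628,
       -0.00664984]), 'joint_torque': array([-8.80762636e-04, -4.46458125e+01, -4.06446075e+01,  6.97880611e-02,
        2.94899242e-02, -1.21777348e-04]), 'tcp_pos': array([ 0.24607144, -0.54687335,  0.22154281]), 'tcp_rot': array([-1.79890109e+02, -4.85349250e-03,  2.42277257e+01]), 'ft_force': array([-0.1256571 , -0.30641576,  0.55351875]), 'moment': array([ 0.04340249,  0.0292817 , -0.02945608]), 'grip_force': 0.0, 'finger_gap': 0.08785294591598615}
{'fov_y': 55.20872882464995, 'cx': 250.81351785334593, 'cy': 186.46557159975927, 'k1': 0.026872803984074184, 'origin': array([ 0.35700471, -0.01251789,  1.04290484]), 'rotation': array([  8.07728901,   0.77804366, -90.03801412])}
{'fov_y': 54.29242350515181, 'cx': 250.17922005855195, 'cy': 191.21505950546668, 'k1': -0.09038304912016215, 'origin': array([1.15081302, 0.03304866, 0.51894097]), 'rotation': array([55.64573565,  0.88018599, 93.12219098])}
```

View pics/top1.png

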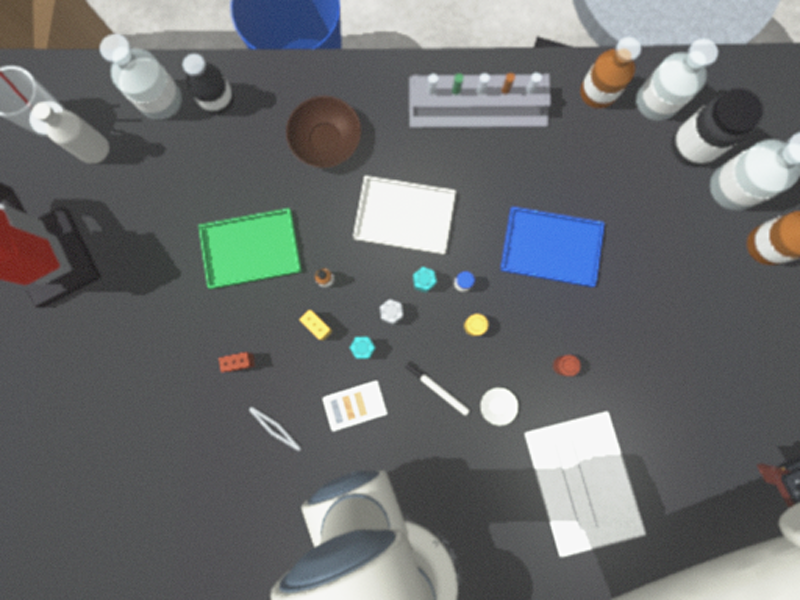

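View pics/scene1.png

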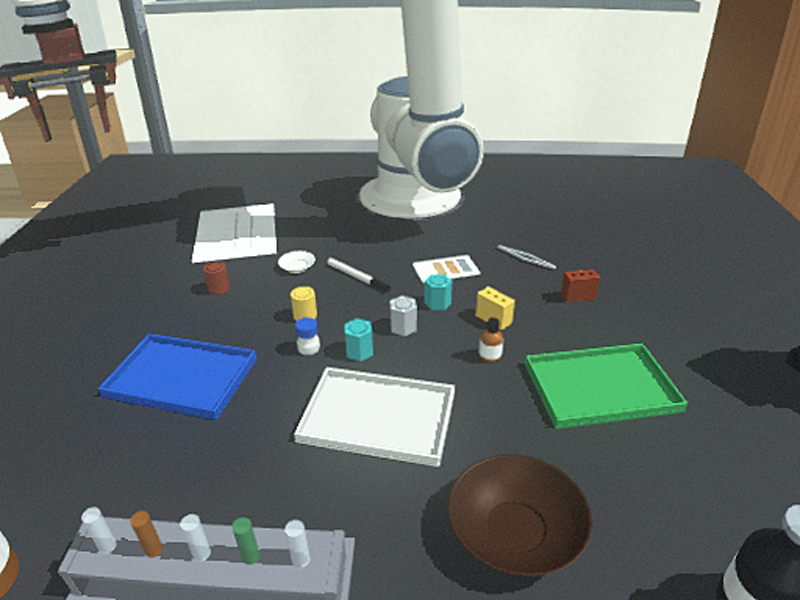

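Top view (800x600 pixels): copper block (235,362), brass block (315,324), steel hex (391,311), brass slug (477,324), copper slug (568,365). The turquoise look-alikes are at (362,347) and (425,279), the bottle at (323,277) and the jar at (464,281). Trays: green (250,248), white (405,215), blue (553,247).

```bash
cat > h.py <<'E'
import numpy as np,cv2
from scipy.spatial.transform import Rotation as R
def rays(c,uv):
    f=c["frame"].shape[0]/2/np.tan(np.radians(c["fov_y"]/2))
    p=(np.asarray(uv,float)-[c["cx"],c["cy"]])/f; q=p.copy()
    for _ in range(10): q=p/(1+c["k1"]*(q**2).sum(-1,keepdims=True))
    return np.concatenate([q*[1,-1],-np.ones(q.shape[:-1]+(1,))],-1)
def pose(c,s=None):
    if "mount" in c:
        T=np.eye(4);T[:3,:3]=R.from_euler("xyz",s["tcp_rot"],degrees=True).as_matrix();T[:3,3]=s["tcp_pos"]
        T=T@np.array(c["mount"]);return T[:3,:3],T[:3,3]
    return R.from_euler("xyz",c["rotation"],degrees=True).as_matrix(),c["origin"]
def plane(c,uv,z,s=None):
    M,o=pose(c,s);d=rays(c,uv)@M.T
    return o+d*((z-o[2])/d[...,2])[...,None]
def cloud(c,s=None):
    M,o=pose(c,s);h,w=c["range_z"].shape
    uv=np.stack(np.meshgrid(np.arange(w),np.arange(h)),-1)
    return o+(rays(c,uv)*c["range_z"][...,None])@M.T
def rows(s,xyz,yaw=None):
    """shift (fractions) and turn (fraction) from state s to a target, tool down"""
    M=R.from_euler("xyz",s["tcp_rot"],degrees=True).as_matrix()
    d=M.T@(np.array(xyz)-s["tcp_pos"])/.3
    t=0 if yaw is None else -np.radians((yaw-s["tcp_rot"][2]+90)%180-90)/.5
    return np.round(d,3),round(t,3)
E
python3 - <<'E'
import pickle,numpy as np,cv2
from h import *
c=pickle.load(open("top.pkl","rb"));P=cloud(c)
print("bench z",np.median(P[200:260,60:120,2]))
S=dict(cub=(235,362),brb=(315,324),hex=(391,311),brs=(477,324),cus=(568,365),turq1=(362,347),turq2=(425,279),bot=(323,277),jar=(464,281))
def rect(uv,z):
    W=plane(c,uv,z)[:,:2]; r=cv2.minAreaRect((W*1000).astype(np.float32)); b=cv2.boxPoints(r)
    e=b[1]-b[0];g=b[2]-b[1]
    if np.hypot(*g)>np.hypot(*e): e,g=g,e
    return np.round(r[0],1),np.round([np.hypot(*e),np.hypot(*g)],1),round(float(np.degrees(np.arctan2(e[1],e[0]))),1),np.round(W.mean(0)*1000,1)
for k,(u,v) in S.items():
    u,v=int(u*.64),int(v*.64);m=np.zeros(P.shape[:2],bool);m[v-18:v+19,u-18:u+19]=1
    zz=P[...,2]; top=np.percentile(zz[v-2:v+3,u-2:u+3],60)
    m&=(zz>top-.006)
    n,l=cv2.connectedComponents(m.astype(np.uint8)); m=l==l[v,u]
    uv=np.argwhere(m)[:,::-1]; print(k,len(uv),round(float(top),4),*rect(uv,top))
hsv=cv2.cvtColor(c["frame"],cv2.COLOR_RGB2HSV)
for k,(u,v) in dict(green=(250,248),white=(405,215),blue=(553,247)).items():
    u,v=int(u*.64),int(v*.64);m=(np.abs(c["frame"].astype(int)-np.median(c["frame"][v-5:v+5,u-5:u+5],axis=(0,1))).max(-1)<110)&(P[...,2]<.03)
    m=(cv2.cvtColor(c["frame"],cv2.COLOR_RGB2GRAY)>75)&(P[...,2]<.03) if k=="white" else m&(hsv[...,1]>150)
    n,l=cv2.connectedComponents(m.astype(np.uint8)); m=l==l[v,u]
    uv=np.argwhere(m)[:,::-1]; print(k,len(uv),*rect(uv,.012))
E
```

```text
bench z -0.00015487956918536216
cub 176 0.0426 [377.3 275.4] [50.5 25. ] -78.8 [377.3 275.5]
brb 167 0.0426 [440.6 137.9] [48.9 23. ] 45.4 [440.8 138. ]
hex 150 0.0434 [465.1   3.5] [38.  35.6] 63.3 [464.9   3.9]
brs 135 0.0439 [ 441.4 -145.7] [34.3 33. ] 44.3 [ 441.7 -145.4]
cus 142 0.0428 [ 370.9 -302.7] [34.6 31.9] -2.5 [ 371.  -302.9]
turq1 151 0.0425 [401.7  54.9] [38.1 32.5] 89.9 [401.5  54.9]
turq2 149 0.0429 [522.4 -54.7] [39.3 35.2] -44.8 [522.7 -54.6]
bot 27 0.0591 [528.5 124.1] [13.8 11. ] 89.8 [528.4 124.8]
jar 94 0.0454 [ 519.1 -125.9] [28.  27.4] -0.9 [ 519.7 -126. ]
green 194364 [529.2  -3.3] [1529.8 1092.9] 89.8 [501.5  -6.2]
white 149684 [529.   -2.9] [1529.8 1092.8] 89.8 [507.7   6. ]
blue 2528 [ 586.4 -291. ] [172.3 122. ] 79.0 [ 585.8 -291.3]
```

```bash
python3 - <<'E'
import pickle
from h import *
c=pickle.load(open("top.pkl","rb"));I=c["frame"];hsv=cv2.cvtColor(I,cv2.COLOR_RGB2HSV)
for k,(u,v) in dict(green=(250,248),white=(405,215),blue=(553,247)).items():
    m={"green":(abs(hsv[...,0].astype(int)-65)<15)&(hsv[...,1]>100)&(hsv[...,2]>60),"white":I.min(-1)>90,"blue":(abs(hsv[...,0].astype(int)-112)<12)&(hsv[...,1]>120)&(hsv[...,2]>60)}[k]
    n,l=cv2.connectedComponents(m.astype(np.uint8)); m=l==l[int(v*.64),int(u*.64)]
    W=(plane(c,np.argwhere(m)[:,::-1],.012)[:,:2]*1000).astype(np.float32)
    r=cv2.minAreaRect(W);b=cv2.boxPoints(r);e=max(b[1]-b[0],b[2]-b[1],key=lambda a:np.hypot(*a))
    ang=np.degrees(np.arctan2(e[1],e[0]))%180;L=np.array([np.cos(np.radians(ang)),np.sin(np.radians(ang))])
    C=np.array(r[0]);print(k,len(W),np.round(C,1),np.round(r[1],1),round(float(ang),1),"A(+y)",np.round(C+38*L,1),"B(-y)",np.round(C-38*L,1))
from cell import *
s=sense()
print("above copper slug",rows(s,[.371,-.303,.16],-2))
E
```

```text
green 2555 [585.3 264.2] [124.1 173.8] 100.5 A(+y) [578.3 301.5] B(-y) [592.2 226.8]
white 7834 [627.3 -36. ] [329.1 337.9] 129.2 A(+y) [603.3  -6.5] B(-y) [651.4 -65.4]
blue 2644 [ 586.7 -290.9] [175.4 124.3] 79.5 A(+y) [ 593.6 -253.5] B(-y) [ 579.8 -328.2]
above copper slug (array([ 0.713, -0.57 ,  0.206]), np.float64(0.915))
```

```bash
cat >> h.py <<'E'
def plan(s,wps,step=.18):
    """print call shifts through waypoints (x,y,z,yaw), mm/deg"""
    p=np.array(s["tcp_pos"]);y=s["tcp_rot"][2]
    for w in wps:
        q=np.array(w[:3])/1000;n=int(np.ceil(max(np.linalg.norm(q-p)/step,abs(w[3]-y)/28.5)));p0,y0=p,y
        for i in range(1,n+1):
            M=R.from_euler("xyz",[180,0,y],degrees=True).as_matrix();t=p0+(q-p0)*i/n;ty=y0+(w[3]-y0)*i/n
            print(np.round(M.T@(t-p)/.3,3).tolist(),round(-np.radians(ty-y)/.5,3),"->",w if i==n else "");p,y=t,ty
def state():
    from cell import sense
    s=sense();print(round(s["clock"],2),np.round(s["tcp_pos"]*1000,1),np.round(s["tcp_rot"],1),round(s["finger_gap"],4),round(s["grip_force"],1),np.round(s["ft_force"],1));return s
E
python3 -c "
from h import *
plan(state(),[(371,-303,160,45)])"
```

```text
0.1 [ 246.1 -546.9  221.6] [-179.9   -0.    24.2] 0.0878 0.0 [0.4 0.4 0.9]
[0.357, -0.285, 0.103] -0.363 -> 
[0.402, -0.216, 0.103] -0.363 -> (371, -303, 160, 45)
```

```bash
python3 -m handwheel '[0.357,-0.285,0.103,-0.363,100,0.357,-0.285,0.103,-0.363,100,0.357,-0.285,0.103,-0.363,100,0.357,-0.285,0.103,-0.363,65,0.357,-0.285,0.103,-0.363,65]' 25
python3 -m handwheel '[0.402,-0.216,0.103,-0.363,65,0.402,-0.216,0.103,-0.363,65,0.402,-0.216,0.103,-0.363,65,0.402,-0.216,0.103,-0.363,65,0.402,-0.216,0.103,-0.363,65]'
python3 - <<'E'
from h import *
from cell import *
s=state();c=read_camera("wrist");print(c["mount"],c["fov_y"])
cv2.imwrite("pics/w1.png",c["frame"][:,:,::-1])
P=cloud(c,s);I=c["frame"].astype(int)
m=((P[...,2]>.036)&(P[...,2]<.05)&(np.hypot(P[...,0]-.371,P[...,1]+.303)<.035)).astype(np.uint8)
uv=np.argwhere(m)[:,::-1];print(len(uv));W=plane(c,uv,.042,s)[:,:2]*1000
print(cv2.minEnclosingCircle(W.astype(np.float32)),W.mean(0))
E
```

```text
clock: 0.52
tcp_pos: [0.3101, -0.4224, 0.1907]
tcp_rot: [-179.9, -0.0, 34.8]
ft_force: [0.7, 0.1, 0.1]
finger_gap: 0.0781
grip_force: 0.0
clock: 0.93
tcp_pos: [0.3721, -0.3017, 0.1602]
tcp_rot: [-179.9, -0.0, 45.2]
ft_force: [0.0, -0.6, -0.1]
finger_gap: 0.057
grip_force: 0.0
0.93 [ 372.1 -301.7  160.2] [-179.9   -0.    45.2] 0.057 0.0 [ 0.  -0.6 -0.1]
[[-1.61479711e-04  9.56707045e-01  2.91052581e-01  7.89999564e-02]
 [ 9.99999850e-01  2.20750500e-06  5.47556565e-04 -8.44438780e-04]
 [ 5.23208723e-04  2.91052625e-01 -9.56706902e-01 -1.62267204e-01]
 [ 0.00000000e+00  0.00000000e+00  0.00000000e+00  1.00000000e+00]] 69.99252423646107
861
((370.1824645996094, -301.6393127441406), 18.151851654052734) [ 370.26454934 -301.24266098]
```

View pics/w1.png

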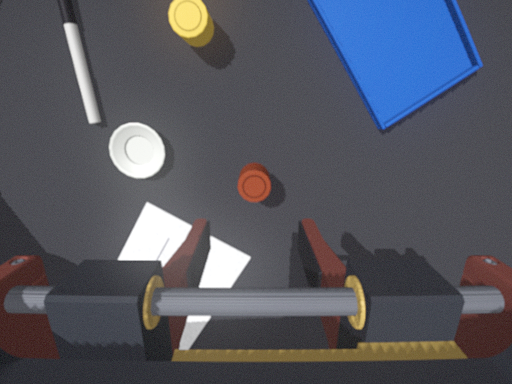

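The wrist view shows the slug at pixel (254,186), midway between the open fingers. No correction beyond 2 mm is needed.

```bash
python3 -c "
from h import *
plan(state(),[(370.4,-302,40,45),(370.4,-302,12,45),(370.4,-302,130,45),(592,227,130,100.5),(592,227,35,100.5),(592,227,17,100.5)],.19)"
```

```text
0.98 [ 371.5 -303.4  160.8] [180.    0.   45.1] 0.0572 0.0 [ 0.4 -0.6  0.1]
[0.001, -0.006, 0.403] 0.005 -> (370.4, -302, 40, 45)
[-0.0, -0.0, 0.093] -0.0 -> (370.4, -302, 12, 45)
[0.0, 0.0, -0.393] -0.0 -> (370.4, -302, 130, 45)
[0.442, -0.181, -0.0] -0.484 -> 
[0.473, -0.07, -0.0] -0.484 -> 
[0.476, 0.046, 0.0] -0.484 -> 
[0.451, 0.158, 0.0] -0.484 -> (592, 227, 130, 100.5)
[-0.0, -0.0, 0.317] -0.0 -> (592, 227, 35, 100.5)
[0.0, -0.0, 0.06] -0.0 -> (592, 227, 17, 100.5)
```

```bash
python3 -m handwheel '[0,-0.003,0.1,0,65,0,-0.003,0.2,0,65,0,-0.003,0.3,0,65,0,-0.003,0.4,0,65,0,-0.003,0.4,0,65]' 30
python3 -m handwheel '[0,0,0.03,0,65,0,0,0.06,0,65,0,0,0.093,0,65,0,0,0.093,0,65,0,0,0.093,0,0]'
python3 -m handwheel '[0,0,0,0,0,0,0,0,0,0,0,0,0,0,0,0,0,0,0,0,0,0,0,0,0]'
python3 -m handwheel '[0,0,0,0,0,0,0,0,0,0,0,0,-0.03,0,0,0,0,-0.06,0,0,0,0,-0.09,0,0]'
```

```text
clock: 1.4
tcp_pos: [0.3671, -0.3023, 0.0348]
tcp_rot: [-179.4, 0.1, 44.9]
ft_force: [-0.7, 1.3, -0.3]
finger_gap: 0.057
grip_force: 0.0
clock: 1.82
tcp_pos: [0.3706, -0.303, 0.0133]
tcp_rot: [180.0, 0.0, 45.0]
ft_force: [0.7, -0.5, 0.2]
finger_gap: 0.0533
grip_force: 0.0
clock: 2.23
tcp_pos: [0.3709, -0.303, 0.0138]
tcp_rot: [179.9, -0.0, 45.0]
ft_force: [-1.9, 1.3, 4.0]
finger_gap: 0.0346
grip_force: 30.0
clock: 2.65
tcp_pos: [0.3702, -0.3024, 0.04]
tcp_rot: [-179.9, 0.0, 45.0]
ft_force: [-0.6, 0.5, -3.2]
finger_gap: 0.0345
grip_force: 30.0
```

```bash
python3 -m handwheel '[0,0,-0.1,0,0,0,0,-0.2,0,0,0,0,-0.3,0,0,0,0,-0.3,0,0,0,0,-0.3,0,0]'
python3 -m handwheel '[0.08,-0.03,0,-0.1,0,0.17,-0.07,0,-0.2,0,0.28,-0.11,0,-0.3,0,0.38,-0.15,0,-0.4,0,0.442,-0.181,0,-0.484,0]'
python3 -m handwheel '[0.1,-0.015,0,-0.1,0,0.2,-0.03,0,-0.2,0,0.3,-0.045,0,-0.3,0,0.4,-0.06,0,-0.4,0,0.473,-0.07,0,-0.484,0]'
python3 -m handwheel '[0.1,0.01,0,-0.1,0,0.2,0.02,0,-0.2,0,0.3,0.03,0,-0.3,0,0.4,0.04,0,-0.4,0,0.476,0.046,0,-0.484,0]'
python3 -m handwheel '[0.12,0.04,0,-0.1,0,0.23,0.08,0,-0.2,0,0.33,0.115,0,-0.3,0,0.4,0.14,0,-0.4,0,0.451,0.158,0,-0.484,0]'
python3 - <<'E'
from h import *
from cell import *
s=state();c=read_camera("wrist");s=state();print(rows(s,[.592,.227,.035],100.5))
cv2.imwrite("pics/w2.png",c["frame"][:,:,::-1])
E
```

```text
clock: 3.07
tcp_pos: [0.3714, -0.3036, 0.1321]
tcp_rot: [179.7, -0.0, 45.0]
ft_force: [0.4, 0.3, -3.5]
finger_gap: 0.0344
grip_force: 30.0
clock: 3.48
tcp_pos: [0.4257, -0.1677, 0.1272]
tcp_rot: [-179.8, -0.0, 59.1]
ft_force: [0.9, -0.3, -2.2]
finger_gap: 0.0344
grip_force: 30.0
clock: 3.9
tcp_pos: [0.4806, -0.0358, 0.1272]
tcp_rot: [-179.8, -0.0, 73.0]
ft_force: [1.5, 0.8, -4.4]
finger_gap: 0.0342
grip_force: 30.0
clock: 4.32
tcp_pos: [0.5361, 0.0961, 0.1269]
tcp_rot: [-179.8, 0.0, 86.8]
ft_force: [0.9, 0.4, -3.5]
finger_gap: 0.0341
grip_force: 30.0
clock: 4.73
tcp_pos: [0.5912, 0.2284, 0.1262]
tcp_rot: [-179.7, 0.0, 100.7]
ft_force: [-0.8, -0.0, -4.2]
finger_gap: 0.0344
grip_force: 30.0
4.73 [591.2 228.4 126.2] [-179.7    0.   100.7] 0.0344 30.0 [-0.8 -0.  -4.2]
4.78 [591.5 230.3 125.9] [-1.797e+02 -1.000e-01  1.009e+02] 0.0342 30.0 [-2.8  1.  -3.4]
(array([-0.012,  0.001,  0.303]), np.float64(0.015))
```

View pics/w2.png

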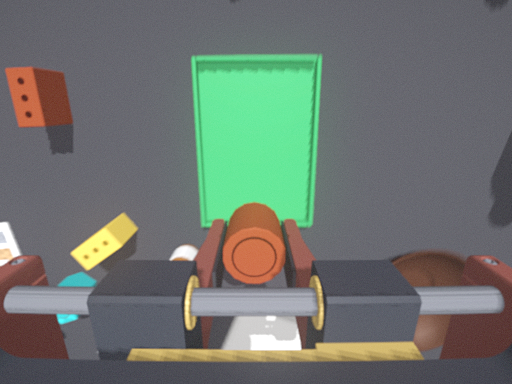

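```bash
python3 -m handwheel '[-0.01,0,0.09,0,0,-0.01,0,0.18,0,0,-0.01,0,0.26,0,0,-0.01,0,0.31,0,0,-0.01,0,0.33,0,0]'
python3 -m handwheel '[0,0,0.008,0,0,0,0,0.016,0,0,0,0,0.02,0,0,0,0,0.023,0,0,0,0,0.023,0,0]'
```

```text
clock: 5.2
tcp_pos: [0.5891, 0.222, 0.0243]
tcp_rot: [-179.4, 0.1, 100.5]
ft_force: [0.2, -0.7, -2.7]
finger_gap: 0.0342
grip_force: 30.0
clock: 5.62
tcp_pos: [0.5932, 0.2235, 0.0252]
tcp_rot: [179.9, -0.0, 100.5]
ft_force: [-0.1, 0.2, -4.3]
finger_gap: 0.0342
grip_force: 30.0
```

```bash
python3 -m handwheel '[0,0,0.005,0,0,0,0,0.01,0,0,0,0,0.015,0,0,0,0,0.018,0,0,0,0,0.018,0,0]'
python3 -m handwheel '[0,0,0.003,0,0,0,0,0.003,0,0,0,0,0.006,0,0,0,0,0.006,0,0,0,0,0.006,0,0]'
```

```text
clock: 6.03
tcp_pos: [0.5924, 0.2233, 0.0182]
tcp_rot: [-180.0, 0.0, 100.5]
ft_force: [-0.4, 0.4, -3.2]
finger_gap: 0.0344
grip_force: 30.0
clock: 6.45
tcp_pos: [0.5926, 0.2234, 0.0178]
tcp_rot: [180.0, -0.0, 100.5]
ft_force: [-2.9, -1.6, 4.3]
finger_gap: 0.0341
grip_force: 30.0
```

```bash
python3 -m handwheel '[0,0,0,0,55,0,0,0,0,55,0,0,0,0,55,0,0,0,0,55,0,0,0,0,55]'
python3 -m handwheel '[0,0,-0.05,0,55,0,0,-0.15,0,55,0,0,-0.25,0,55,0,0,-0.35,0,55,0,0,-0.4,0,55]'
python3 -c "
from h import *
plan(state(),[(377.3,275.4,140,101.2)],.19)"
```

```text
clock: 6.87
tcp_pos: [0.5927, 0.2234, 0.0167]
tcp_rot: [180.0, -0.0, 100.5]
ft_force: [0.2, 0.6, -0.7]
finger_gap: 0.0481
grip_force: 0.0
clock: 7.28
tcp_pos: [0.5938, 0.2238, 0.1416]
tcp_rot: [179.7, -0.0, 100.5]
ft_force: [0.7, 1.1, 0.8]
finger_gap: 0.0483
grip_force: 0.0
7.28 [593.8 223.8 141.6] [179.7  -0.  100.5] 0.0483 0.0 [0.7 1.1 0.8]
[0.15, -0.339, 0.003] -0.012 -> 
[0.152, -0.338, 0.003] -0.012 -> (377.3, 275.4, 140, 101.2)
```

```bash
cat > look.py <<'E'
import sys
from h import *
from cell import *
def look(x,y,zt=.042,name=None,rad=.04):
    s=sense();c=read_camera("wrist");state()
    if name: cv2.imwrite(f"pics/{name}.png",c["frame"][:,:,::-1])
    P=cloud(c,s);m=(abs(P[...,2]-zt)<.005)&(np.hypot(P[...,0]-x,P[...,1]-y)<rad)
    W=(plane(c,np.argwhere(m)[:,::-1],zt,s)[:,:2]*1000).astype(np.float32)
    r=cv2.minAreaRect(W);b=cv2.boxPoints(r);e=max(b[1]-b[0],b[2]-b[1],key=lambda a:np.hypot(*a))
    print("n",len(W),"rect",np.round(r[0],1),np.round(r[1],1),"long",round(float(np.degrees(np.arctan2(e[1],e[0])))%180,1),"circle",cv2.minEnclosingCircle(W),"mean",W.mean(0))
    return s,c,P,W
E
python3 -m handwheel '[0.05,-0.1,0,0,60,0.1,-0.2,0,0,60,0.15,-0.33,0,-0.012,60,0.2,-0.44,0,-0.015,60,0.24,-0.54,0,-0.02,60]'
python3 -m handwheel '[0.02,-0.04,0,0,60,0.04,-0.09,0,0,60,0.062,-0.137,0,0,60,0.062,-0.137,0,0,60,0.062,-0.137,0,0,60]'
python3 -c "
from look import *
look(.377,.275)
plan(sense(),[(377.3,275.4,40,101.2)])"
```

```text
clock: 7.7
tcp_pos: [0.4182, 0.265, 0.1367]
tcp_rot: [-180.0, -0.0, 101.1]
ft_force: [0.0, -0.2, 0.7]
finger_gap: 0.0526
grip_force: 0.0
clock: 8.12
tcp_pos: [0.3767, 0.2752, 0.1372]
tcp_rot: [179.9, -0.0, 101.1]
ft_force: [-0.6, 0.5, 0.9]
finger_gap: 0.0527
grip_force: 0.0
8.17 [377.1 275.  137. ] [179.9   0.  101.1] 0.0528 0.0 [ 0.2 -0.3 -0.8]
n 1250 rect [374.4 278.6] [24.6 50.1] long 101.8 circle ((374.4738464355469, 278.34783935546875), 27.193618774414062) mean [374.5769  279.00836]
[0.001, 0.001, 0.323] -0.005 -> (377.3, 275.4, 40, 101.2)
```

```bash
python3 -m handwheel '[0.009,-0.004,0.08,-0.014,60,0.009,-0.004,0.17,-0.014,60,0.009,-0.004,0.25,-0.014,60,0.009,-0.004,0.31,-0.014,60,0.009,-0.004,0.32,-0.014,60]'
python3 -m handwheel '[0,0,0.03,0,60,0,0,0.06,0,60,0,0,0.093,0,60,0,0,0.093,0,60,0,0,0.093,0,0]'
python3 -m handwheel '[0,0,0,0,0,0,0,0,0,0,0,0,0,0,0,0,0,0,0,0,0,0,0,0,0]' 35
python3 -m handwheel '[0,0,-0.01,0,0,0,0,-0.03,0,0,0,0,-0.06,0,0,0,0,-0.1,0,0,0,0,-0.15,0,0]'
python3 -m handwheel '[0,0,-0.09,0,0,0,0,-0.18,0,0,0,0,-0.25,0,0,0,0,-0.25,0,0,0,0,-0.25,0,0]'
python3 -c "
from h import *
plan(state(),[(578.3,301.5,125,100.5)])"
```

```text
clock: 8.58
tcp_pos: [0.3737, 0.2758, 0.0366]
tcp_rot: [-179.7, 0.2, 101.4]
ft_force: [-1.4, 0.1, -0.1]
finger_gap: 0.0526
grip_force: 0.0
clock: 9.0
tcp_pos: [0.3746, 0.2774, 0.0128]
tcp_rot: [-180.0, 0.0, 101.5]
ft_force: [0.3, 0.3, -0.0]
finger_gap: 0.049
grip_force: 0.0
clock: 9.42
tcp_pos: [0.3752, 0.2778, 0.0137]
tcp_rot: [179.9, -0.0, 101.5]
ft_force: [2.2, 0.5, 1.5]
finger_gap: 0.0249
grip_force: 35.0
clock: 9.83
tcp_pos: [0.374, 0.2771, 0.0582]
tcp_rot: [-179.9, 0.0, 101.5]
ft_force: [0.0, -0.4, -4.5]
finger_gap: 0.025
grip_force: 35.0
clock: 10.25
tcp_pos: [0.3752, 0.2779, 0.1346]
tcp_rot: [179.8, -0.1, 101.5]
ft_force: [-0.2, -0.2, -5.5]
finger_gap: 0.0252
grip_force: 35.0
10.25 [375.2 277.9 134.6] [ 1.798e+02 -1.000e-01  1.015e+02] 0.0252 35.0 [-0.2 -0.2 -5.5]
[-0.029, 0.339, 0.016] 0.017 -> 
[-0.026, 0.34, 0.016] 0.017 -> (578.3, 301.5, 125, 100.5)
```

```bash
python3 -m handwheel '[-0.01,0.06,0.016,0.017,0,-0.02,0.12,0.016,0.017,0,-0.02,0.2,0.016,0.017,0,-0.03,0.28,0.016,0.017,0,-0.03,0.34,0.016,0.017,0]'
python3 -m handwheel '[-0.01,0.08,0.016,0.017,0,-0.02,0.18,0.016,0.017,0,-0.025,0.27,0.016,0.017,0,-0.026,0.34,0.016,0.017,0,-0.026,0.34,0.016,0.017,0]'
python3 -c "
from h import *
plan(state(),[(578.3,301.5,30,100.5)])"
```

```text
clock: 10.67
tcp_pos: [0.4769, 0.2881, 0.1251]
tcp_rot: [-179.8, 0.1, 100.9]
ft_force: [-0.5, -0.3, -4.4]
finger_gap: 0.0248
grip_force: 35.0
clock: 11.08
tcp_pos: [0.5798, 0.2998, 0.1186]
tcp_rot: [-179.8, 0.1, 100.4]
ft_force: [-1.7, -0.8, -5.0]
finger_gap: 0.0255
grip_force: 35.0
11.08 [579.8 299.8 118.6] [-1.798e+02  1.000e-01  1.004e+02] 0.0255 35.0 [-1.7 -0.8 -5. ]
[0.006, -0.004, 0.295] -0.004 -> (578.3, 301.5, 30, 100.5)
```

```bash
python3 -m handwheel '[0.006,-0.004,0.08,0,0,0.006,-0.004,0.16,0,0,0.006,-0.004,0.24,0,0,0.006,-0.004,0.29,0,0,0.006,-0.004,0.295,0,0]'
python3 -m handwheel '[0,0,0.01,0,0,0,0,0.02,0,0,0,0,0.025,0,0,0,0,0.025,0,0,0,0,0.025,0,0]'
python3 -m handwheel '[0,0,0.005,0,0,0,0,0.01,0,0,0,0,0.013,0,0,0,0,0.013,0,0,0,0,0.013,0,0]'
```

```text
clock: 11.5
tcp_pos: [0.5723, 0.3006, 0.0275]
tcp_rot: [-179.4, 0.2, 100.5]
ft_force: [0.3, 0.3, -5.3]
finger_gap: 0.0248
grip_force: 35.0
clock: 11.92
tcp_pos: [0.5769, 0.3024, 0.0285]
tcp_rot: [179.9, -0.0, 100.5]
ft_force: [-0.1, 0.1, -4.7]
finger_gap: 0.0249
grip_force: 35.0
clock: 12.33
tcp_pos: [0.5763, 0.3022, 0.0233]
tcp_rot: [-180.0, 0.0, 100.5]
ft_force: [-0.3, 0.3, -4.1]
finger_gap: 0.0252
grip_force: 35.0
```

```bash
python3 -m handwheel '[0,0,0.005,0,0,0,0,0.01,0,0,0,0,0.014,0,0,0,0,0.014,0,0,0,0,0.014,0,0]'
python3 -m handwheel '[0,0,0.003,0,0,0,0,0.004,0,0,0,0,0.006,0,0,0,0,0.006,0,0,0,0,0.006,0,0]'
```

```text
clock: 12.75
tcp_pos: [0.5763, 0.3022, 0.019]
tcp_rot: [-180.0, 0.0, 100.5]
ft_force: [-0.6, 0.3, -4.3]
finger_gap: 0.0253
grip_force: 35.0
clock: 13.17
tcp_pos: [0.5765, 0.3022, 0.0177]
tcp_rot: [180.0, -0.0, 100.5]
ft_force: [0.0, -0.8, -2.6]
finger_gap: 0.0247
grip_force: 35.0
```

```bash
python3 -m handwheel '[0,0,0.002,0,0,0,0,0.003,0,0,0,0,0.003,0,0,0,0,0.003,0,0,0,0,0.003,0,0]'
python3 -m handwheel '[0,0,0,0,50,0,0,0,0,50,0,0,0,0,50,0,0,0,0,50,0,0,0,0,50]'
python3 -m handwheel '[0,0,-0.05,0,50,0,0,-0.15,0,50,0,0,-0.25,0,50,0,0,-0.35,0,50,0,0,-0.42,0,50]'
python3 - <<'E'
from look import *
s,c,P,W=look(.5765,.302,.046,"w3")
plan(s,[(440.6,138,140,45.4)])
E
```

```text
clock: 13.58
tcp_pos: [0.5765, 0.3022, 0.0177]
tcp_rot: [180.0, -0.0, 100.5]
ft_force: [-3.6, -3.3, 6.5]
finger_gap: 0.0251
grip_force: 35.0
clock: 14.0
tcp_pos: [0.5766, 0.3023, 0.0164]
tcp_rot: [180.0, -0.0, 100.5]
ft_force: [0.4, -0.9, 0.4]
finger_gap: 0.0439
grip_force: 0.0
clock: 14.42
tcp_pos: [0.5771, 0.3025, 0.1459]
tcp_rot: [179.8, -0.0, 100.5]
ft_force: [0.3, 0.9, 0.1]
finger_gap: 0.0439
grip_force: 0.0
14.47 [578.5 303.1 150.8] [ 1.794e+02 -1.000e-01  1.005e+02] 0.044 0.0 [0.3 0.5 3.4]
n 1186 rect [574.6 303. ] [24.9 50.1] long 100.4 circle ((574.6856689453125, 302.4183349609375), 27.097410202026367) mean [574.5312  303.45804]
[-0.228, -0.274, 0.01] 0.961 -> 
[-0.329, -0.137, 0.01] 0.961 -> (440.6, 138, 140, 45.4)
```

View pics/w3.png

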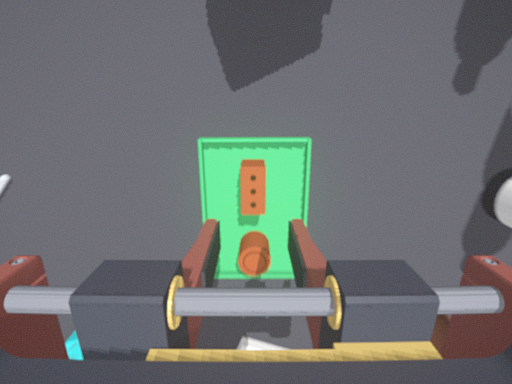

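The block (252,187) and the slug (254,255) both stand in the green tray with a gap between them. Next is the brass block.

```bash
python3 -m handwheel '[-0.05,-0.06,0,0.2,60,-0.1,-0.12,0,0.4,60,-0.15,-0.18,0.01,0.6,60,-0.2,-0.24,0.01,0.8,60,-0.228,-0.274,0.01,0.961,60]'
python3 -m handwheel '[-0.07,-0.03,0,0.2,60,-0.14,-0.06,0,0.4,60,-0.21,-0.09,0,0.6,60,-0.29,-0.12,0,0.8,60,-0.329,-0.137,0,0.961,60]'
python3 -m handwheel '[0,0,0,0,60,0,0,0,0,60,0,0,0,0,60,0,0,0,0,60,0,0,0,0,60]'
python3 -c "
from look import *
s,*_=look(.4406,.138)
plan(s,[(440,138.5,40,45.4)])"
```

```text
clock: 14.88
tcp_pos: [0.5068, 0.2186, 0.1389]
tcp_rot: [-180.0, 0.0, 72.6]
ft_force: [-0.7, 0.1, 0.1]
finger_gap: 0.0528
grip_force: 0.0
clock: 15.3
tcp_pos: [0.4386, 0.1361, 0.1392]
tcp_rot: [180.0, 0.0, 45.1]
ft_force: [-0.1, -0.0, 0.2]
finger_gap: 0.053
grip_force: 0.0
clock: 15.72
tcp_pos: [0.4401, 0.1382, 0.1393]
tcp_rot: [-180.0, 0.0, 45.5]
ft_force: [0.2, -0.2, -0.7]
finger_gap: 0.0525
grip_force: 0.0
15.77 [440.1 138.2 139.2] [-180.     0.    45.5] 0.0527 0.0 [ 0.8 -0.1 -1.1]
n 1232 rect [440.9 139.4] [49.5 24.9] long 45.5 circle ((440.8478698730469, 139.30654907226562), 27.224672317504883) mean [441.47632 140.04842]
[0.0, -0.001, 0.331] 0.004 -> (440, 138.5, 40, 45.4)
```

```bash
python3 -m handwheel '[0.004,0,0.08,0,60,0.004,0,0.17,0,60,0.004,0,0.25,0,60,0.004,0,0.31,0,60,0.004,0,0.33,0,60]'
python3 -m handwheel '[0,0,0.03,0,60,0,0,0.06,0,60,0,0,0.09,0,60,0,0,0.09,0,60,0,0,0.09,0,0]' 35
python3 -m handwheel '[0,0,0,0,0,0,0,0,0,0,0,0,0,0,0,0,0,0,0,0,0,0,0,0,0]'
python3 -m handwheel '[0,0,-0.01,0,0,0,0,-0.03,0,0,0,0,-0.06,0,0,0,0,-0.1,0,0,0,0,-0.15,0,0]'
python3 -m handwheel '[0,0,-0.09,0,0,0,0,-0.18,0,0,0,0,-0.25,0,0,0,0,-0.27,0,0,0,0,-0.27,0,0]'
python3 -c "
from h import *
plan(state(),[(579.8,-328.2,128,79.5)])"
```

```text
clock: 16.18
tcp_pos: [0.4389, 0.1384, 0.0369]
tcp_rot: [-179.8, 0.3, 45.5]
ft_force: [0.0, -0.3, -0.7]
finger_gap: 0.0529
grip_force: 0.0
clock: 16.6
tcp_pos: [0.4407, 0.1385, 0.0135]
tcp_rot: [-180.0, 0.0, 45.4]
ft_force: [0.5, -0.0, -0.2]
finger_gap: 0.049
grip_force: 0.0
clock: 17.02
tcp_pos: [0.4411, 0.1385, 0.0142]
tcp_rot: [180.0, -0.1, 45.4]
ft_force: [0.2, -0.7, 2.4]
finger_gap: 0.0247
grip_force: 35.0
clock: 17.43
tcp_pos: [0.4401, 0.1384, 0.0589]
tcp_rot: [-179.9, 0.1, 45.4]
ft_force: [0.3, 0.4, -3.7]
finger_gap: 0.025
grip_force: 35.0
clock: 17.85
tcp_pos: [0.4419, 0.1389, 0.1425]
tcp_rot: [179.8, -0.2, 45.4]
ft_force: [0.2, 0.3, -3.6]
finger_gap: 0.025
grip_force: 35.0
17.85 [441.9 138.9 142.5] [179.8  -0.2  45.4] 0.025 35.0 [ 0.2  0.3 -3.6]
[-0.262, 0.473, 0.016] -0.396 -> 
[-0.35, 0.412, 0.016] -0.396 -> 
[-0.425, 0.335, 0.016] -0.396 -> (579.8, -328.2, 128, 79.5)
```

```bash
python3 -m handwheel '[-0.04,0.07,0,-0.07,0,-0.09,0.16,0,-0.14,0,-0.14,0.26,0.01,-0.22,0,-0.2,0.37,0.016,-0.3,0,-0.262,0.473,0.016,-0.396,0]'
python3 -m handwheel '[-0.07,0.08,0,-0.08,0,-0.14,0.17,0,-0.16,0,-0.21,0.25,0.01,-0.24,0,-0.28,0.33,0.016,-0.32,0,-0.35,0.412,0.016,-0.396,0]'
python3 -m handwheel '[-0.1,0.08,0,-0.08,0,-0.2,0.16,0,-0.18,0,-0.3,0.23,0.01,-0.28,0,-0.38,0.3,0.016,-0.36,0,-0.425,0.335,0.016,-0.396,0]'
python3 -m handwheel '[0,0,0,0,0,0,0,0,0,0,0,0,0,0,0,0,0,0,0,0,0,0,0,0,0]'
python3 - <<'E'
from look import *
s=state();c=read_camera("wrist");I=c["frame"];hsv=cv2.cvtColor(I,cv2.COLOR_RGB2HSV)
m=(abs(hsv[...,0].astype(int)-112)<12)&(hsv[...,1]>120)&(hsv[...,2]>60);m[260:]=0
cv2.imwrite("pics/w4.png",I[:,:,::-1])
plan(s,[(579.8,-328.2,30,79.5)])
E
```

```text
clock: 18.27
tcp_pos: [0.4858, -0.0184, 0.1322]
tcp_rot: [-179.8, 0.1, 56.9]
ft_force: [0.8, 0.0, -3.3]
finger_gap: 0.0248
grip_force: 35.0
clock: 18.68
tcp_pos: [0.5315, -0.1738, 0.127]
tcp_rot: [-179.8, -0.0, 68.2]
ft_force: [0.1, 0.5, -3.4]
finger_gap: 0.025
grip_force: 35.0
clock: 19.1
tcp_pos: [0.5772, -0.3315, 0.1211]
tcp_rot: [-179.7, -0.0, 79.4]
ft_force: [0.2, 0.3, -3.8]
finger_gap: 0.0246
grip_force: 35.0
clock: 19.52
tcp_pos: [0.5782, -0.3271, 0.1252]
tcp_rot: [-180.0, -0.0, 79.5]
ft_force: [-0.5, -0.2, -4.6]
finger_gap: 0.0247
grip_force: 35.0
19.52 [ 578.2 -327.1  125.2] [-180.    -0.    79.5] 0.0247 35.0 [-0.5 -0.2 -4.6]
[-0.003, 0.006, 0.317] 0.001 -> (579.8, -328.2, 30, 79.5)
```

View pics/w4.png

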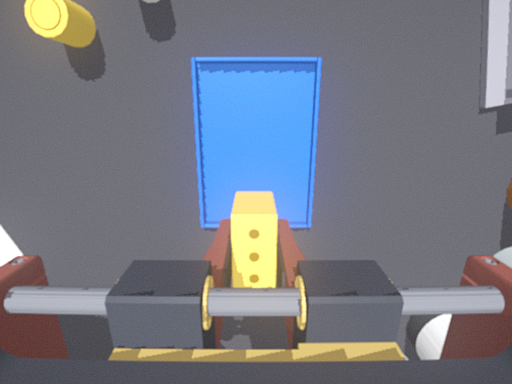

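The brass block is upright and aligned with the blue tray, whose side walls are at columns 197 and 318. Lowering it now.

```bash
python3 -m handwheel '[-0.003,0.004,0.08,0,0,-0.003,0.004,0.16,0,0,-0.003,0.004,0.24,0,0,-0.003,0.004,0.29,0,0,-0.003,0.004,0.317,0,0]'
python3 -m handwheel '[0,0,0.01,0,0,0,0,0.02,0,0,0,0,0.025,0,0,0,0,0.025,0,0,0,0,0.025,0,0]'
python3 -m handwheel '[0,0,0.003,0,0,0,0,0.006,0,0,0,0,0.008,0,0,0,0,0.008,0,0,0,0,0.008,0,0]'
```

```text
clock: 19.98
tcp_pos: [0.578, -0.328, 0.027]
tcp_rot: [-179.8, -0.1, 79.5]
ft_force: [-0.4, 0.8, -3.9]
finger_gap: 0.0247
grip_force: 35.0
clock: 20.4
tcp_pos: [0.5798, -0.3299, 0.0239]
tcp_rot: [179.9, 0.0, 79.5]
ft_force: [0.4, 0.4, -2.9]
finger_gap: 0.0247
grip_force: 35.0
clock: 20.82
tcp_pos: [0.5791, -0.3295, 0.02]
tcp_rot: [-180.0, -0.0, 79.5]
ft_force: [0.0, -0.1, -3.8]
finger_gap: 0.0247
grip_force: 35.0
```

```bash
python3 -m handwheel '[0,0,0.003,0,0,0,0,0.006,0,0,0,0,0.006,0,0,0,0,0.006,0,0,0,0,0.006,0,0]'
python3 -m handwheel '[0,0,0.002,0,0,0,0,0.004,0,0,0,0,0.004,0,0,0,0,0.004,0,0,0,0,0.004,0,0]'
```

```text
clock: 21.23
tcp_pos: [0.5791, -0.3295, 0.0183]
tcp_rot: [-180.0, -0.0, 79.5]
ft_force: [-0.0, 0.8, -3.2]
finger_gap: 0.0251
grip_force: 35.0
clock: 21.65
tcp_pos: [0.5792, -0.3295, 0.0183]
tcp_rot: [180.0, 0.0, 79.5]
ft_force: [-4.2, 2.8, 5.4]
finger_gap: 0.025
grip_force: 35.0
```

```bash
python3 -m handwheel '[0,0,0,0,50,0,0,0,0,50,0,0,0,0,50,0,0,0,0,50,0,0,0,0,50]'
python3 -m handwheel '[0,0,-0.05,0,50,0,0,-0.15,0,50,0,0,-0.25,0,50,0,0,-0.35,0,50,0,0,-0.42,0,50]'
python3 -c "
from look import *
look(.579,-.3295,.046)
plan(sense(),[(441.5,-145.5,140,79.5)])"
```

```text
clock: 22.07
tcp_pos: [0.5793, -0.3295, 0.0169]
tcp_rot: [180.0, 0.0, 79.5]
ft_force: [1.0, -0.6, -0.6]
finger_gap: 0.044
grip_force: 0.0
clock: 22.48
tcp_pos: [0.5798, -0.3299, 0.1466]
tcp_rot: [179.8, 0.1, 79.5]
ft_force: [0.3, -0.4, 0.3]
finger_gap: 0.0439
grip_force: 0.0
22.53 [ 581.  -330.6  151.4] [179.5   0.2  79.5] 0.0443 0.0 [ 0.5 -0.3  3.6]
n 1186 rect [ 577.7 -327.8] [49.  24.9] long 79.4 circle ((577.7463989257812, -327.9625244140625), 27.071313858032227) mean [ 577.8566  -327.00745]
[0.261, -0.285, 0.019] -0.001 -> 
[0.261, -0.285, 0.019] -0.001 -> (441.5, -145.5, 140, 79.5)
```

```bash
python3 -m handwheel '[0.05,-0.05,0,0,65,0.1,-0.11,0,0,65,0.15,-0.17,0,0,65,0.2,-0.23,0,0,65,0.261,-0.285,0.005,0,65]'
python3 -m handwheel '[0.06,-0.06,0,0,65,0.12,-0.12,0,0,65,0.18,-0.19,0,0,65,0.23,-0.25,0,0,65,0.261,-0.285,0.005,0,65]'
python3 -m handwheel '[0,0,0,0,65,0,0,0,0,65,0,0,0,0,65,0,0,0,0,65,0,0,0,0,65]'
python3 -c "
from look import *
s,*_=look(.4415,-.1455)
plan(s,[(441.5,-145.5,40,79.5)])"
```

```text
clock: 22.95
tcp_pos: [0.5086, -0.2365, 0.1413]
tcp_rot: [180.0, 0.0, 79.4]
ft_force: [-0.5, -0.3, 1.0]
finger_gap: 0.0571
grip_force: 0.0
clock: 23.37
tcp_pos: [0.4387, -0.1428, 0.1402]
tcp_rot: [180.0, -0.0, 79.5]
ft_force: [-0.3, 0.4, 0.0]
finger_gap: 0.057
grip_force: 0.0
clock: 23.78
tcp_pos: [0.44, -0.1449, 0.1399]
tcp_rot: [-180.0, 0.0, 79.4]
ft_force: [-0.3, 0.3, -0.7]
finger_gap: 0.0573
grip_force: 0.0
23.83 [ 440.  -144.8  139.9] [-180.    -0.    79.4] 0.057 0.0 [-0.4 -0.1  0.3]
n 979 rect [ 440.3 -144.7] [35.3 34.8] long 79.4 circle ((440.353515625, -144.70199584960938), 18.192298889160156) mean [ 440.16104 -144.52255]
[-0.001, 0.005, 0.333] -0.003 -> (441.5, -145.5, 40, 79.5)
```

```bash
python3 -m handwheel '[0,0.002,0.08,0,65,0,0.002,0.17,0,65,0,0.002,0.25,0,65,0,0.002,0.31,0,65,0,0.002,0.333,0,65]'
python3 -m handwheel '[0,0,0.03,0,65,0,0,0.06,0,65,0,0,0.09,0,65,0,0,0.09,0,65,0,0,0.09,0,0]' 35
python3 -m handwheel '[0,0,0,0,0,0,0,0,0,0,0,0,0,0,0,0,0,0,0,0,0,0,0,0,0]'
python3 -m handwheel '[0,0,-0.01,0,0,0,0,-0.03,0,0,0,0,-0.06,0,0,0,0,-0.1,0,0,0,0,-0.15,0,0]'
python3 -m handwheel '[0,0,-0.09,0,0,0,0,-0.18,0,0,0,0,-0.25,0,0,0,0,-0.27,0,0,0,0,-0.27,0,0]'
python3 -c "
from h import *
plan(state(),[(594,-252,135,79.5)])"
```

```text
clock: 24.25
tcp_pos: [0.4388, -0.144, 0.0368]
tcp_rot: [-179.7, -0.1, 79.4]
ft_force: [-0.8, 0.2, -0.5]
finger_gap: 0.0569
grip_force: 0.0
clock: 24.67
tcp_pos: [0.4403, -0.1444, 0.0132]
tcp_rot: [-180.0, -0.0, 79.5]
ft_force: [0.5, -0.5, 0.9]
finger_gap: 0.0534
grip_force: 0.0
clock: 25.08
tcp_pos: [0.4411, -0.1446, 0.0142]
tcp_rot: [179.9, 0.0, 79.5]
ft_force: [1.4, 0.3, 2.3]
finger_gap: 0.0344
grip_force: 35.0
clock: 25.5
tcp_pos: [0.4396, -0.1441, 0.0585]
tcp_rot: [-179.9, -0.0, 79.5]
ft_force: [0.2, 0.4, -4.0]
finger_gap: 0.0342
grip_force: 35.0
clock: 25.92
tcp_pos: [0.4414, -0.1448, 0.1421]
tcp_rot: [179.7, 0.1, 79.5]
ft_force: [0.0, -0.1, -4.2]
finger_gap: 0.0346
grip_force: 35.0
25.92 [ 441.4 -144.8  142.1] [1.797e+02 1.000e-01 7.950e+01] 0.0346 35.0 [ 0.  -0.1 -4.2]
[-0.129, 0.283, 0.012] -0.001 -> 
[-0.129, 0.283, 0.012] -0.001 -> (594, -252, 135, 79.5)
```

```bash
python3 -m handwheel '[-0.02,0.05,0,0,0,-0.05,0.11,0,0,0,-0.08,0.17,0,0,0,-0.1,0.23,0.01,0,0,-0.129,0.283,0.012,0,0]'
python3 -m handwheel '[-0.03,0.06,0,0,0,-0.06,0.12,0,0,0,-0.08,0.18,0,0,0,-0.11,0.24,0.01,0,0,-0.129,0.283,0.012,0,0]'
python3 -m handwheel '[0,0,0,0,0,0,0,0,0,0,0,0,0,0,0,0,0,0,0,0,0,0,0,0,0]'
python3 -c "
from h import *
plan(state(),[(594,-252,30,79.5)])"
```

```text
clock: 26.33
tcp_pos: [0.5166, -0.1978, 0.1328]
tcp_rot: [-179.8, -0.1, 79.5]
ft_force: [-0.7, 0.3, -3.1]
finger_gap: 0.0344
grip_force: 35.0
clock: 26.75
tcp_pos: [0.5931, -0.252, 0.1286]
tcp_rot: [-179.8, -0.1, 79.4]
ft_force: [1.1, 0.9, -3.3]
finger_gap: 0.0342
grip_force: 35.0
clock: 27.17
tcp_pos: [0.5926, -0.251, 0.1322]
tcp_rot: [180.0, -0.0, 79.5]
ft_force: [-0.4, -0.9, -3.9]
finger_gap: 0.0342
grip_force: 35.0
27.17 [ 592.6 -251.   132.2] [180.   -0.   79.5] 0.0342 35.0 [-0.4 -0.9 -3.9]
[-0.002, 0.005, 0.341] -0.001 -> (594, -252, 30, 79.5)
```

```bash
python3 -m handwheel '[-0.002,0.004,0.08,0,0,-0.002,0.004,0.17,0,0,-0.002,0.004,0.25,0,0,-0.002,0.004,0.31,0,0,-0.002,0.004,0.341,0,0]'
python3 -m handwheel '[0,0,0.01,0,0,0,0,0.02,0,0,0,0,0.025,0,0,0,0,0.028,0,0,0,0,0.028,0,0]'
python3 -m handwheel '[0,0,0.003,0,0,0,0,0.005,0,0,0,0,0.005,0,0,0,0,0.005,0,0,0,0,0.005,0,0]'
```

```text
clock: 27.58
tcp_pos: [0.5924, -0.2513, 0.0266]
tcp_rot: [-179.8, -0.1, 79.5]
ft_force: [0.4, 0.6, -3.4]
finger_gap: 0.0342
grip_force: 35.0
clock: 28.0
tcp_pos: [0.5948, -0.2526, 0.0226]
tcp_rot: [179.9, 0.0, 79.5]
ft_force: [0.1, 0.2, -3.7]
finger_gap: 0.0344
grip_force: 35.0
clock: 28.42
tcp_pos: [0.5942, -0.2523, 0.0198]
tcp_rot: [-180.0, -0.0, 79.5]
ft_force: [0.3, -0.7, -4.1]
finger_gap: 0.0345
grip_force: 35.0
```

```bash
python3 -m handwheel '[0,0,0.003,0,0,0,0,0.005,0,0,0,0,0.005,0,0,0,0,0.005,0,0,0,0,0.005,0,0]'
python3 -m handwheel '[0,0,0.002,0,0,0,0,0.005,0,0,0,0,0.005,0,0,0,0,0.005,0,0,0,0,0.005,0,0]'
```

```text
clock: 28.83
tcp_pos: [0.5941, -0.2523, 0.0183]
tcp_rot: [-180.0, -0.0, 79.5]
ft_force: [-0.1, -0.5, -3.3]
finger_gap: 0.0342
grip_force: 35.0
clock: 29.25
tcp_pos: [0.5942, -0.2524, 0.0182]
tcp_rot: [180.0, 0.0, 79.5]
ft_force: [-5.5, 1.4, 6.1]
finger_gap: 0.0341
grip_force: 35.0
```

```bash
python3 -m handwheel '[0,0,0,0,53,0,0,0,0,53,0,0,0,0,53,0,0,0,0,53,0,0,0,0,53]'
python3 -m handwheel '[0,0,-0.05,0,53,0,0,-0.15,0,53,0,0,-0.25,0,53,0,0,-0.35,0,53,0,0,-0.42,0,53]'
python3 -c "
from look import *
look(.594,-.252,.046,rad=.03)
s=sense();s['tcp_pos'][2]=.145
plan(s,[(465,4,145,79.5)])"
```

```text
clock: 29.67
tcp_pos: [0.5942, -0.2524, 0.0166]
tcp_rot: [180.0, 0.0, 79.5]
ft_force: [0.2, -0.3, 0.5]
finger_gap: 0.0462
grip_force: 0.0
clock: 30.08
tcp_pos: [0.5948, -0.2526, 0.1462]
tcp_rot: [179.8, 0.0, 79.5]
ft_force: [0.5, -0.2, 0.0]
finger_gap: 0.0463
grip_force: 0.0
30.13 [ 596.1 -253.3  151. ] [179.5   0.2  79.5] 0.0467 0.0 [0.4 0.2 2.7]
n 951 rect [ 592.5 -252.2] [34.5 35.1] long 169.4 circle ((592.2735595703125, -252.16944885253906), 18.03720474243164) mean [ 592.4443  -251.99892]
[0.382, -0.293, -0.0] -0.001 -> 
[0.382, -0.293, -0.0] -0.001 -> (465, 4, 145, 79.5)
```

```bash
python3 -m handwheel '[0.06,-0.05,0,0,65,0.14,-0.11,0,0,65,0.22,-0.17,0,0,65,0.3,-0.23,0,0,65,0.382,-0.293,0,0,65]'
python3 -m handwheel '[0.08,-0.06,0,0,65,0.17,-0.13,0,0,65,0.25,-0.19,0,0,65,0.33,-0.25,0,0,65,0.382,-0.293,0,0,65]'
python3 -m handwheel '[0,0,0,0,65,0,0,0,0,65,0,0,0,0,65,0,0,0,0,65,0,0,0,0,65]'
python3 - <<'E'
from look import *
s,c,P,W=look(.465,.004,rad=.03)
H=cv2.convexHull(W)[:,0]-cv2.minAreaRect(W)[0]
C=(W.max(0)+W.min(0))/2
a=np.arange(0,60,1.);Wd=[]
for t in a:
    tot=0
    for k in (0,60,120):
        d=np.array([np.cos(np.radians(t+k)),np.sin(np.radians(t+k))]);tot+=np.ptp(W@d)
    Wd.append(tot/3)
i=int(np.argmin(Wd));print("flat normal angle",a[i],"width",Wd[i],max(Wd))
crop=c["frame"][60:310,130:380,::-1];cv2.imwrite("pics/w5.png",cv2.resize(crop,(600,600),interpolation=cv2.INTER_CUBIC))
I=c["frame"];m=(I.min(-1)>110)&(P[...,2]<.03)
n,l,st,ce=cv2.connectedComponentsWithStats(m.astype(np.uint8));print([(st[i].tolist(),plane(c,ce[i],.01,s)[:2].round(3)) for i in range(1,n) if st[i,4]>800])
t=pickle.load(open("top.pkl","rb")) if 0 else __import__("pickle").load(open("top.pkl","rb"))
I=t["frame"];m=(I.min(-1)>130).astype(np.uint8);m[:100]=0;m[170:]=0;m[:,:215]=0;m[:,300:]=0
W2=(plane(t,np.argwhere(m)[:,::-1],.012)[:,:2]*1000).astype(np.float32);print("white",cv2.minAreaRect(W2),cv2.boxPoints(cv2.minAreaRect(W2)).round().tolist())
E
```

```text
clock: 30.55
tcp_pos: [0.5279, -0.1226, 0.1421]
tcp_rot: [-180.0, -0.0, 79.4]
ft_force: [-0.3, 0.2, 1.0]
finger_gap: 0.0572
grip_force: 0.0
clock: 30.97
tcp_pos: [0.4622, 0.0072, 0.1425]
tcp_rot: [180.0, -0.0, 79.5]
ft_force: [0.5, -0.1, 1.0]
finger_gap: 0.057
grip_force: 0.0
clock: 31.38
tcp_pos: [0.4636, 0.0043, 0.1426]
tcp_rot: [-180.0, 0.0, 79.4]
ft_force: [-0.8, -0.1, 0.3]
finger_gap: 0.0569
grip_force: 0.0
31.43 [463.5   4.3 142.6] [-180.     0.    79.4] 0.0567 0.0 [0.5 0.2 1.1]
n 1104 rect [463.8   5.1] [41.5 35.8] long 67.5 circle ((463.43145751953125, 5.188416957855225), 20.74694061279297) mean [463.7181     5.376761]
flat normal angle 38.0 width 36.63311849562302 41.120612079972254
[([357, 91, 136, 153, 17061], array([ 0.647, -0.012])), ([49, 94, 98, 106, 5072], array([0.303, 0.073]))]
white ((648.5230102539062, -20.085403442382812), (175.5476837158203, 126.0076675415039), 80.17009735107422) [[571.0, -96.0], [696.0, -117.0], [726.0, 56.0], [601.0, 77.0]]
```

View pics/w5.png

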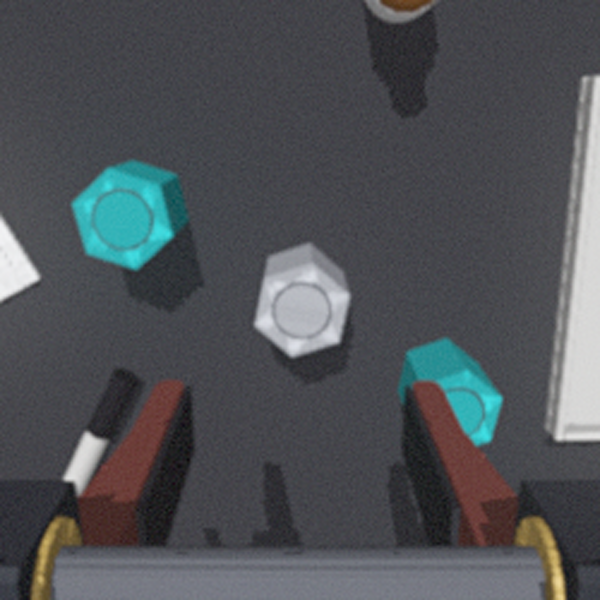

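The steel hex is at crop pixel (302,308), clear of both turquoise pieces at (125,215) and (455,400). Its flat normal is near -22°, so I grip it at yaw 68.

```bash
python3 -m handwheel '[0.001,0,0.06,0.1,65,0.001,0,0.12,0.2,65,0.001,0,0.18,0.3,65,0.001,0,0.23,0.4,65,0.001,0,0.24,0.4,65]'
python3 -m handwheel '[0,0,0.05,0,65,0,0,0.1,0,65,0,0,0.1,0,65,0,0,0.1,0,65,0,0,0.1,0,65]'
python3 -m handwheel '[0,0,0.03,0,65,0,0,0.06,0,65,0,0,0.09,0,65,0,0,0.09,0,65,0,0,0.09,0,0]' 35
python3 -m handwheel '[0,0,0,0,0,0,0,0,0,0,0,0,0,0,0,0,0,0,0,0,0,0,0,0,0]'
python3 -m handwheel '[0,0,-0.01,0,0,0,0,-0.03,0,0,0,0,-0.06,0,0,0,0,-0.1,0,0,0,0,-0.15,0,0]'
python3 -m handwheel '[0,0,-0.09,0,0,0,0,-0.18,0,0,0,0,-0.25,0,0,0,0,-0.27,0,0,0,0,-0.27,0,0]'
python3 -c "
from h import *
plan(state(),[(645,-20,135,80)])"
```

```text
clock: 31.85
tcp_pos: [0.4619, 0.005, 0.0676]
tcp_rot: [-179.7, 0.1, 67.8]
ft_force: [-0.4, -0.4, 0.6]
finger_gap: 0.0572
grip_force: 0.0
clock: 32.27
tcp_pos: [0.4639, 0.0052, 0.042]
tcp_rot: [179.9, -0.0, 68.0]
ft_force: [-0.1, 0.5, 0.0]
finger_gap: 0.057
grip_force: 0.0
clock: 32.68
tcp_pos: [0.4626, 0.0055, 0.0128]
tcp_rot: [-179.9, 0.0, 68.0]
ft_force: [0.2, -0.1, 0.1]
finger_gap: 0.0534
grip_force: 0.0
clock: 33.1
tcp_pos: [0.4638, 0.0054, 0.0144]
tcp_rot: [179.9, -0.0, 68.0]
ft_force: [0.7, 0.3, 1.2]
finger_gap: 0.0355
grip_force: 35.0
clock: 33.52
tcp_pos: [0.4628, 0.0055, 0.0594]
tcp_rot: [-179.9, 0.0, 68.0]
ft_force: [0.8, -0.4, -3.3]
finger_gap: 0.0359
grip_force: 35.0
clock: 33.93
tcp_pos: [0.4645, 0.0054, 0.1428]
tcp_rot: [179.7, -0.1, 68.0]
ft_force: [1.0, -0.4, -4.1]
finger_gap: 0.036
grip_force: 35.0
33.93 [464.5   5.4 142.8] [ 1.797e+02 -1.000e-01  6.800e+01] 0.036 35.0 [ 1.  -0.4 -4.1]
[0.073, 0.295, 0.013] -0.209 -> 
[0.042, 0.301, 0.013] -0.209 -> (645, -20, 135, 80)
```

```bash
python3 -m handwheel '[0.015,0.06,0,-0.04,0,0.03,0.12,0,-0.08,0,0.045,0.18,0,-0.12,0,0.06,0.24,0.01,-0.16,0,0.073,0.295,0.013,-0.209,0]'
python3 -m handwheel '[0.01,0.07,0,-0.05,0,0.02,0.14,0,-0.1,0,0.03,0.21,0.01,-0.15,0,0.04,0.27,0.013,-0.2,0,0.042,0.301,0.013,-0.209,0]'
python3 -m handwheel '[0,0,0,0,0,0,0,0,0,0,0,0,0,0,0,0,0,0,0,0,0,0,0,0,0]'
python3 - <<'E'
from look import *
s=state();c=read_camera("wrist")
cv2.imwrite("pics/w6.png",c["frame"][:,:,::-1])
plan(s,[(645,-20,30,80)])
E
```

```text
clock: 34.35
tcp_pos: [0.5535, -0.0074, 0.1333]
tcp_rot: [-179.8, 0.0, 74.0]
ft_force: [0.3, -1.0, -3.5]
finger_gap: 0.0359
grip_force: 35.0
clock: 34.77
tcp_pos: [0.6443, -0.0203, 0.1284]
tcp_rot: [-179.8, 0.0, 80.0]
ft_force: [-0.1, -0.1, -4.1]
finger_gap: 0.0357
grip_force: 35.0
clock: 35.18
tcp_pos: [0.6433, -0.02, 0.1321]
tcp_rot: [-180.0, -0.0, 80.0]
ft_force: [-0.3, -0.6, -2.8]
finger_gap: 0.0358
grip_force: 35.0
35.18 [643.3 -20.  132.1] [-180.   -0.   80.] 0.0358 35.0 [-0.3 -0.6 -2.8]
[0.001, 0.006, 0.34] -0.001 -> (645, -20, 30, 80)
```

View pics/w6.png

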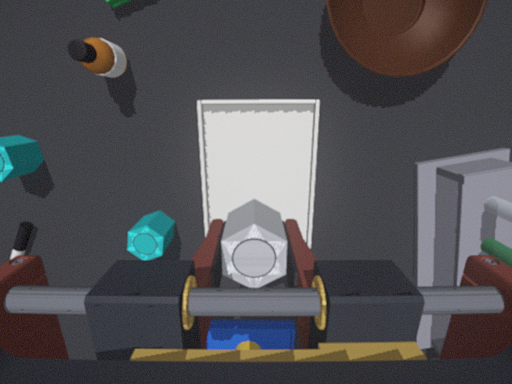

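The hex is upright and over the middle of the white tray, whose side walls are at columns 200 and 318. Lowering it now.

```bash
python3 -m handwheel '[0,0.003,0.08,0,0,0,0.003,0.17,0,0,0,0.003,0.25,0,0,0,0.003,0.31,0,0,0,0.003,0.34,0,0]'
python3 -m handwheel '[0,0,0.01,0,0,0,0,0.02,0,0,0,0,0.025,0,0,0,0,0.028,0,0,0,0,0.028,0,0]'
python3 -m handwheel '[0,0,0.003,0,0,0,0,0.006,0,0,0,0,0.008,0,0,0,0,0.008,0,0,0,0,0.008,0,0]'
```

```text
clock: 35.65
tcp_pos: [0.6428, -0.0201, 0.0267]
tcp_rot: [-179.7, 0.0, 80.0]
ft_force: [-0.5, 0.1, -3.4]
finger_gap: 0.0362
grip_force: 35.0
clock: 36.07
tcp_pos: [0.6455, -0.0204, 0.023]
tcp_rot: [179.9, -0.0, 80.0]
ft_force: [0.6, 0.8, -2.8]
finger_gap: 0.0356
grip_force: 35.0
clock: 36.48
tcp_pos: [0.6447, -0.0203, 0.0192]
tcp_rot: [-180.0, -0.0, 80.0]
ft_force: [0.0, 0.6, -2.5]
finger_gap: 0.0355
grip_force: 35.0
```

```bash
python3 -m handwheel '[0,0,0.002,0,0,0,0,0.004,0,0,0,0,0.004,0,0,0,0,0.004,0,0,0,0,0.004,0,0]'
python3 -m handwheel '[0,0,0.002,0,0,0,0,0.004,0,0,0,0,0.004,0,0,0,0,0.004,0,0,0,0,0.004,0,0]'
```

```text
clock: 36.9
tcp_pos: [0.6448, -0.0204, 0.0184]
tcp_rot: [180.0, -0.0, 80.0]
ft_force: [-0.3, 0.8, 0.3]
finger_gap: 0.0359
grip_force: 35.0
clock: 37.32
tcp_pos: [0.6448, -0.0203, 0.0184]
tcp_rot: [180.0, -0.0, 80.0]
ft_force: [-4.5, -0.2, 5.1]
finger_gap: 0.0358
grip_force: 35.0
```

Contact; release, lift, back off and check.

```bash
python3 -m handwheel '[0,0,0,0,55,0,0,0,0,55,0,0,0,0,55,0,0,0,0,55,0,0,0,0,55]'
python3 -m handwheel '[0,0,-0.05,0,55,0,0,-0.15,0,55,0,0,-0.25,0,55,0,0,-0.35,0,55,0,0,-0.45,0,55]'
python3 -m handwheel '[0,-0.1,-0.1,0,55,0,-0.2,-0.2,0,55,0,-0.3,-0.2,0,55,0,-0.4,-0.2,0,55,0,-0.5,-0.2,0,55]'
python3 -m handwheel '[0,-0.1,0,0,55,0,-0.2,0,0,55,0,-0.25,0,0,55,0,-0.25,0,0,55,0,-0.25,0,0,55]'
python3 - <<'E'
from look import *
c=read_camera("scene");cv2.imwrite("pics/s2.png",cv2.resize(c["frame"][:,:,::-1],(800,600),interpolation=cv2.INTER_CUBIC))
E
```

```text
clock: 37.73
tcp_pos: [0.6447, -0.0203, 0.0166]
tcp_rot: [-180.0, -0.0, 80.0]
ft_force: [0.2, 0.6, 0.4]
finger_gap: 0.0485
grip_force: 0.0
clock: 38.15
tcp_pos: [0.6445, -0.0203, 0.153]
tcp_rot: [-180.0, 0.0, 80.0]
ft_force: [0.5, -0.3, 0.1]
finger_gap: 0.0482
grip_force: 0.0
clock: 38.57
tcp_pos: [0.496, 0.0059, 0.2126]
tcp_rot: [179.9, -0.0, 80.0]
ft_force: [-0.3, 0.2, -0.0]
finger_gap: 0.0483
grip_force: 0.0
clock: 38.98
tcp_pos: [0.4233, 0.0189, 0.2124]
tcp_rot: [179.9, -0.0, 80.0]
ft_force: [0.6, -0.5, 0.6]
finger_gap: 0.0484
grip_force: 0.0
```

View pics/s2.png

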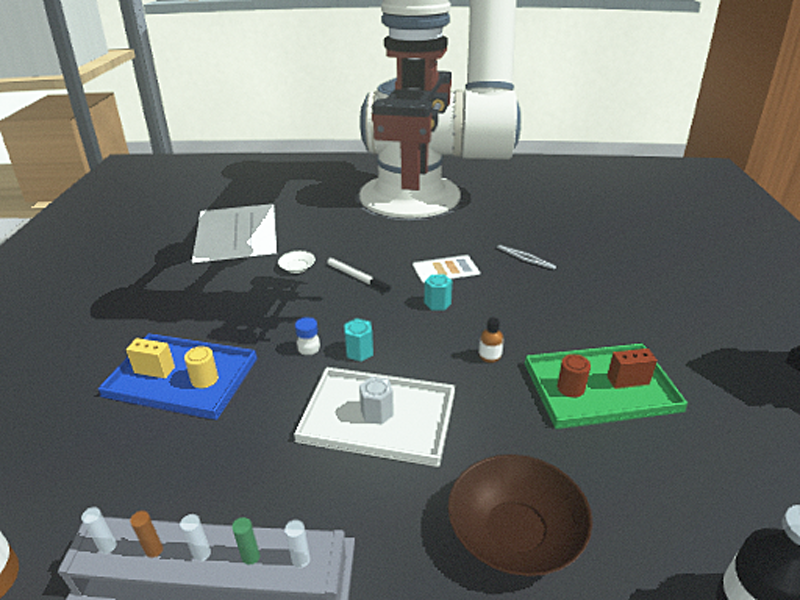

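All five pieces stand upright in the right trays, with a gap between each pair: brass at (150,358) and (201,366), hex at (376,400), copper at (574,375) and (632,367). The bottle (491,342), the jar (307,337) and the turquoise pieces have not moved.

```bash
python3 -c "
from cell import *
print(finish_job())"
```

```text
the job is handed in; nothing more can be done
None
```

The job is handed in at about 39 s: both copper pieces are in the green tray, both brass pieces in the blue tray and the steel hexagon in the white tray, all upright and not touching, and the bottle, jar and turquoise look-alikes were left where they stood.

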